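Lock a copper bar onto its deburring jig with a quarter-turn T-lock

TASK

The copper bar on the steel jig is held at one end only. Take the T-lock (the one with the flat bar grip) from the wooden rack, pass its T-head down through the empty slot until its collar lies flat on the copper, then turn it a quarter turn (either way) so that the T-head is locked crosswise beneath, and let go. Leave the round-knob pin and the hex pin in their places in the rack.

Things in the scene. Friction and masses are not known exactly. Their poses are not given: they have to be found in the camera images.
- tlock: Loose steel T-lock, 0.28 kg, upright in the rack. Origin: centre of the T-head's underside, z up. Above it: T-head 0-12 mm (60 long along x, 14 wide); shank dia 12, to 33 mm; collar dia 56, 33-39 mm; flat bar grip 39-75 mm, 50 long along x (parallel to the T-head), 14 thick along y. Its collar lies on the rack top, 60 mm above the table; grip and T-head lie across the row of pins; it lifts straight out.
- slot (a point): Centre of the jig's empty slot at the copper's top, 60 mm above the table; x along the slot, y across, z up. Slot 76 x 32 mm, through 15 mm of copper and steel, open space 45 mm below. Home: T-lock origin 33 mm below this point, 6 mm free under the plate, turns freely. 140 mm along +x an identical T-lock fixed to the jig is already turned home. Brass dowels 8 mm high, 46 mm off the centre line.
- round_pin: Bystander, loose: steel locating pin with a round knob of 38 mm diameter, 76 mm tall, collar 56 mm, origin under its shank. It hangs in the wooden rack (fixed, 260 x 110 mm, on the robot's left), whose three 76 x 32 mm places stand in a row 80 mm apart and hold the T-lock, this pin and the hex pin in any order.
- hex_pin: Bystander, loose: steel locating pin with a hexagonal head 35 mm across the flats, 63 mm tall, collar 56 mm, origin under its shank; in the rack. (The jig, on the robot's right, is a fixed steel bridge 270 x 120 mm with a 250 x 80 mm copper bar along its top; both slots run along the bar.)
There are look-alikes about, which are no part of the job. Leave any pink or purple look-alike of the tlock alone.

How it is judged (in metres and radians):
On the way:
1. the T-head is through the slot, lengthwise, below the plate (z of tlock in the frame of slot below -0.028 m and horizontal distance between tlock and slot below 0.015 m and angle between the x axis of tlock and the x axis of slot, either way round below 0.5 rad), for 0.05 s.
At the end, for the whole second after the job is handed in: T-lock released and at rest in the empty slot: within 15 mm of its centre, upright within 0.1 rad, collar on the copper (origin 29 to 37 mm below the mouth), T-head crosswise to the slot within 0.3 rad; round-knob and hex pins within 30 mm of their starts (z of tlock in the frame of slot between -0.037 and -0.029 m and horizontal distance between tlock and slot below 0.015 m and angle between the x axis of tlock and the y axis of slot, either way round below 0.3 rad and angle between tlock's own z axis and vertical below 0.1 rad and linear speed of tlock below 0.02 m/s and angular speed of tlock below 0.2 rad/s and distance of each of round_pin, hex_pin from where it was at the start of the episode below 0.03 m); the robot touches nothing.
It fails at once if the round pin is moved out of its place in the rack (distance of round_pin from where it was at the start of the episode above 0.03 m).
It fails at once if the hex pin is moved out of its place in the rack (distance of hex_pin from where it was at the start of the episode above 0.03 m).
It also fails if it takes over 42 s, if anything falls off the work surface, if the arm or the gripper's body presses on something with over 40 N, if the wrist force passes 120 N, or if a joint passes its speed limit or range.

ROBOT

A 7-joint arm with a two-finger parallel gripper is mounted at the origin on the work surface. World frame = base frame: x ahead of the robot, y to its left, z up, the work surface at z = 0. Lengths are in mm, angles in rad, forces in N, time in s.
With the tool pointing down it reaches from about 425 to 800 mm from the base axis. Payload 8.3 kg.
Tool frame: the origin (TCP) lies on the centre line of the jaws, within the pads' length; the fingertips stand 17 mm ahead of it and the grasp point (between the pads) lies 2 mm behind it (r.tips_ahead is the distance from the TCP to the fingertips, in mm); z points along the fingers, y is the line along which they close (so a half turn about z gives the same grasp; the last joint's range is limited). The gripper opens to 85 mm and grips with 20 to 120 N. Pads are 22 mm wide; open, the fingers measure 114 mm over their backs; the gripper's body (76 mm by 85 mm) begins 54 mm behind the grasp point. The pads swing forward as they close: fully open they stand 13 mm farther back than shut.
Start: joints at [-1.21, 0.383, 0.016, 1.37, -0.006, 1.388, -0.046], TCP at [256.963, 569.712, 211.679] pointing down, gripper open.
Joint ranges: [-2.95, 2.95], [-0.25, 2.06], [-1.52, 1.56], [0.18, 2.33], [-1.44, 4.58], [0.02, 2.06], [-3.01, 3.01]. Speed limits (rad/s): [2.39, 2.39, 3.01, 3.01, 3.14, 3.14, 3.14].

INTERFACE

Orientations are given as a rotation vector (axis times angle).
In Python, from cell import r gives the robot as it stands.
- The arm moves only by the tool jog_arm, never from a script. Its argument "increments" is a list of rows, each a list of 7 numbers: the shift along the world's x, y, z in units of 40 mm (1.0 is 40 mm), then the turn, a rotation vector about the world's x, y, z in units of 8 degrees (1.0 is 8 degrees), then the opening, from -1 (shut) to 1 (fully open). In form: [[dx, dy, dz, rx, ry, rz, hand], ...]. A call has 1 to 12 rows; each row is the pose to reach, as a shift and turn from the pose commanded when the call began; what a row does not reach only later rows make up. A row lasts 1/8 s, in which the tool goes at most 62.5 mm and 10.7 degrees, less where a joint would pass 70% of its speed; a pose out of reach is approached as far as the arm can. A call with a gripper value outside its range is refused whole. The fingers move at their own pace and stop on an object; the grip force is fixed at half the most. Time passes only in rows, so rows that repeat a pose let the fingers close. It gives the time, the measured TCP pose, the force, the opening and the grip force at its end, in the units of the state.
- r.state(): the state, without advancing time (a new reading comes with each control period).
- r.capture(name): name is "scene" or "top"; returns (picture, depth): 480x640x3 uint8, blue, green, red; 480x640 float32, mm along the optical axis (not along the pixel's ray), 0 where there is no reading.
- r.calibration(name): a dict with "vertical_fov" (degrees; the focal length in pixels is half the picture's height over the tangent of half this angle, whatever the lens; pixels are square), "cx", "cy" (the principal point, pixels), "dist_coeffs" ([k1, k2, p1, p2, k3] as OpenCV has them; the pictures are not rectified), "origin" and "orientation" of the camera in the world. Camera axes: x right, y down, z forward; pixel columns grow to the right and rows downward; lengths in mm; the calibration is good to about 2 mm. A picture is of the moment at which its call begins. calibration takes no time and is no camera call.
- r.close_job(): hands the job in; it is judged then, once.
Trained networks look in the newest picture that a camera, given by its name, has taken for a name from the list of things; names that differ only in an ending like _2 or _b are one class to them, and where a whole thing is asked for, a point or a joint stands for the part that bears it (a point fixed in the world has none). Each returns a list of dicts, best first, with "conf" (0 to 1); they miss things now and then, are a little off and sometimes report something else, mostly with a low value. They report only what shows in the picture. A call takes as long as a camera call. They do not tell look-alikes from the thing itself.
- r.recognise(target, camera): "point" ([column, row] in pixels, amid what is visible of it).
- r.silhouettes(target, camera): "region" (480x640 bool, what is visible of it) and "point" ([column, row] in pixels, amid what is visible of it).
The state is a dict: "t": time; "q": joint angles; "joint_vel": joint speeds; "joint_efforts": joint torques, N m; "eef_pos": TCP position; "ee_rot": TCP orientation; "wrist_force": force on the tool from outside, world axes, zero at the start; "torque": the same for the moment, N m; "gripper_width": finger opening in mm; "grasp_force": force on a finger pad.
Only numpy, scipy, OpenCV 4.12 (cv2) and the standard library are available. Lean on these libraries where they do the work, as an engineer would, in place of code of your own. Each camera call takes 0.05 s, during which the arm holds its last target. There are 200 camera calls.

## Working session

There is one attempt and no reset: what is moved stays moved. The work goes in short steps, Python scripts to look and compute and a tool call to move; the robot and the scene stay as the last step left them, time stands still between calls to the robot, and variables do not carry over. Pictures are saved under pics/ and viewed, at most 10 in all, crops included, and the job is handed in when it is done.

Besides the shell and the picture viewer there is one more tool, called after ">>>" as name(argument=value, ...) on one line, values as JSON. jog_arm: Moves the arm, as the interface text tells. Its arguments: {"type":"object","properties":{"increments":{"type":"array"}},"required":["increments"]}

```bash
mkdir -p pics; ls; cat > h.py <<'E'
import numpy as np, cv2
from cell import r
from scipy.spatial.transform import Rotation as R
def cal(n):
    c=r.calibration(n); f=240/np.tan(np.radians(c["vertical_fov"]/2))
    K=np.array([[f,0,c["cx"]],[0,f,c["cy"]],[0,0,1]])
    o=np.array(c["orientation"],float); M=o if o.shape==(3,3) else R.from_rotvec(o).as_matrix()
    return K,np.array(c["dist_coeffs"],float),np.array(c["origin"],float),M
def world(n,px,d=None,z=None):
    K,D,o,M=cal(n); px=np.atleast_2d(np.array(px,float))
    u=cv2.undistortPoints(px.reshape(-1,1,2),K,D).reshape(-1,2)
    ray=np.c_[u,np.ones(len(u))]@M.T
    s=np.asarray(d).reshape(-1,1) if z is None else ((z-o[2])/ray[:,2])[:,None]
    return o+ray*s
E
python3 - <<'E'
from h import *
for n in ("scene","top"):
    im,d=r.capture(n); cv2.imwrite(f"pics/{n}0.png",im); np.save(f"pics/{n}0.npy",d)
    print(n,{k:np.round(v,3) for k,v in r.calibration(n).items()})
    for t in ("tlock","slot","round_pin","hex_pin"):
        try:
            for e in r.silhouettes(t,n):
                v,u=np.nonzero(e["region"]); dd=d[v,u]; k=dd>0
                w=world(n,np.c_[u,v][k],dd[k])
                print(t,round(e["conf"],2),np.round(e["point"]),len(u),"med",np.round(np.median(w,0)),"max z",np.round(np.percentile(w[:,2],97)))
        except Exception as x: print(t,x)
print(r.state())
E
```

```text
pics
scene {'vertical_fov': np.float64(56.843), 'cx': np.float64(321.156), 'cy': np.float64(243.378), 'dist_coeffs': array([-0.097,  0.   ,  0.   ,  0.   ,  0.   ]), 'origin': array([1104.185, -300.304,  704.612]), 'orientation': array([-2.097, -1.126,  0.487])}
tlock 0.96 [339. 195.] 550 med [404. 215.  45.] max z 78.0
tlock 0.77 [387. 217.] 522 med [564. 239.  75.] max z 105.0
tlock 0.56 [472. 242.] 656 med [707. 358.  44.] max z 79.0
round_pin 0.78 [357. 227.] 579 med [549. 160.  71.] max z 105.0
hex_pin 0.98 [423. 210.] 415 med [585. 312.  79.] max z 94.0
top {'vertical_fov': np.float64(47.979), 'cx': np.float64(310.593), 'cy': np.float64(240.177), 'dist_coeffs': array([-0.015,  0.   ,  0.   ,  0.   ,  0.   ]), 'origin': array([ 480.628,   44.82 , 1155.812]), 'orientation': array([-2.152,  2.216, -0.046])}
tlock 0.93 [237. 314.] 569 med [397. 216.  41.] max z 77.0
tlock 0.88 [222. 239.] 626 med [555. 240.  67.] max z 103.0
tlock 0.58 [163. 174.] 653 med [697. 364.  40.] max z 77.0
slot 0.91 [422. 210.] 7101 med [ 594. -173.   58.] max z 81.0
hex_pin 0.62 [181. 227.] 585 med [573. 316.  76.] max z 94.0
{'t': 0.5, 'q': array([-1.20986957,  0.3834238 ,  0.01639151,  1.37015116, -0.00632364,
        1.38820176, -0.04652419]), 'joint_vel': array([-0.00102777,  0.00034311, -0.00057191, -0.00075897, -0.00013505,
       -0.00136205,  0.00013588]), 'joint_efforts': array([-1.35747967e-03, -6.26761866e+01,  8.41559395e-01, -3.71766257e+01,
        1.64469407e-02,  3.77755176e-03,  6.08664777e-05]), 'eef_pos': array([256.95880298, 569.68534724, 211.64123375]), 'ee_rot': array([-6.60712586e-01, -3.07121933e+00,  1.85202073e-04]), 'wrist_force': array([-0.70311934,  0.0989093 , -0.47440628]), 'torque': array([-0.03453171, -0.00474043, -0.01257536]), 'grasp_force': 0.0, 'gripper_width': 85.30893394304633}
```

View pics/top0.png

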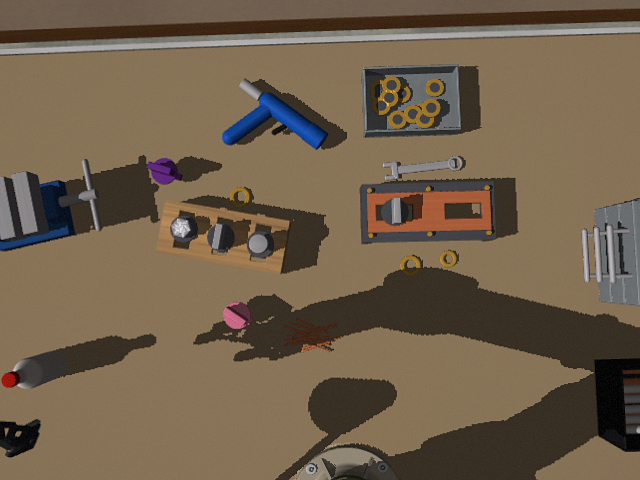

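View pics/scene0.png

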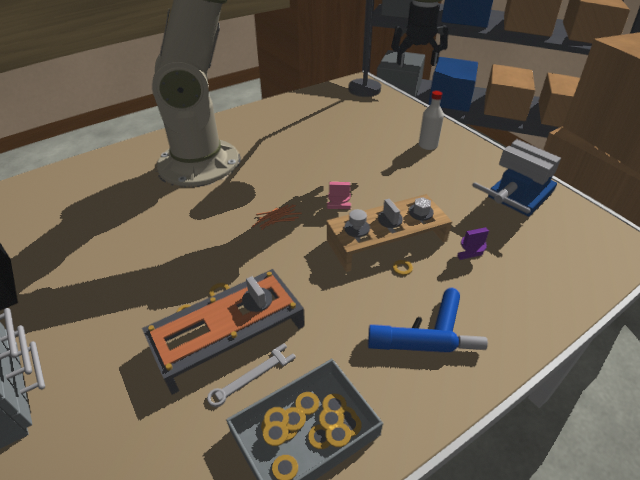

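The middle place of the rack holds the T-lock (top 220,237), with the hex pin at (183,228) and the round knob at (260,243). The pink (236,315) and purple (163,172) ones are look-alikes. The empty slot is at top (463,211) and the fixed T-lock at (397,210).

```bash
python3 - <<'E'
from h import *
im=cv2.imread("pics/top0.png"); d=np.load("pics/top0.npy")
v,u=np.mgrid[0:480,0:640]; W=world("top",np.c_[u.ravel(),v.ravel()],np.where(d>0,d,1).ravel()).reshape(480,640,3)
def grip(x0,x1,y0,y1,zmin,name):
    m=(u>x0)&(u<x1)&(v>y0)&(v<y1)&(W[...,2]>zmin)&(d>0)
    P=W[m][:,:2].astype(np.float32); (c,s,a)=cv2.minAreaRect(P); c0=P.mean(0); e,V=np.linalg.eigh(np.cov(P.T)); ax=V[:,1]
    print(name,m.sum(),"rect",np.round(c,1),np.round(s,1),"mean",np.round(c0,1),"axis deg",round(np.degrees(np.arctan2(ax[1],ax[0])),1),"z",np.median(W[m][:,2])); return c0
t=grip(203,238,215,260,92,"tlock")
f=grip(375,420,190,232,92,"fixed")
h=grip(165,203,205,250,85,"hex"); k=grip(240,280,225,262,92,"round")
print("row deg",np.degrees(np.arctan2(*(h-k)[::-1])),"mid",(h+k)/2,np.linalg.norm(h-k))
Wz=world("top",np.c_[u.ravel(),v.ravel()],z=60).reshape(480,640,3)
b,g,r_=[im[...,i].astype(int) for i in range(3)]
cop=(r_>110)&(r_-b>80)&(u>355)&(u<500)&(v>180)&(v<245)
cs,_=cv2.findContours((cop*255).astype(np.uint8),cv2.RETR_CCOMP,cv2.CHAIN_APPROX_NONE)
for c in cs:
    if len(c)<40: continue
    p=c[:,0]; P=Wz[p[:,1],p[:,0],:2].astype(np.float32); print("cont",len(c),p.min(0),p.max(0),cv2.minAreaRect(P))
m=(u>435)&(u<490)&(v>198)&(v<224)&(W[...,2]<50)&(d>0)
P=Wz[m][:,:2].astype(np.float32); print("hole",m.sum(),cv2.minAreaRect(P))
s=r.state(); print(R.from_rotvec(s["ee_rot"]).as_matrix().round(3))
cv2.imwrite("pics/c1.png",cv2.resize(im[180:285,150:500],None,fx=2.28,fy=2.28,interpolation=cv2.INTER_CUBIC))
E
```

```text
tlock 199 rect [555.5 244.1] [14.2 49.8] mean [555.1 243.7] axis deg 168.8 z 101.13978238170102
fixed 188 rect [ 596.6 -110.3] [14.  48.2] mean [ 597.  -110.3] axis deg 179.3 z 100.94182165572909
hex 274 rect [575.3 319.3] [39.2 34.7] mean [575.2 319.4] axis deg 78.3 z 89.52346089624712
round 290 rect [538.6 163.8] [35.8 36.7] mean [538.4 163.6] axis deg 164.9 z 100.94698822091061
row deg 76.71436 mid [556.7886  241.53961] 160.08849
cont 340 [367 187] [490 237] ((598.8782958984375, -180.85055541992188), (94.33673095703125, 251.83578491210938), 2.136573076248169)
cont 106 [443 201] [482 219] ((596.697998046875, -249.95960998535156), (79.51213073730469, 36.809993743896484), 88.26721954345703)
cont 137 [374 193] [423 226] ((599.4456176757812, -121.95034790039062), (62.169673919677734, 104.42525482177734), 6.051437854766846)
hole 544 ((595.676025390625, -249.84521484375), (71.54922485351562, 30.67635726928711), 88.26432800292969)
[[-0.912  0.411 -0.   ]
 [ 0.411  0.912 -0.   ]
 [ 0.    -0.    -1.   ]]
```

View pics/c1.png

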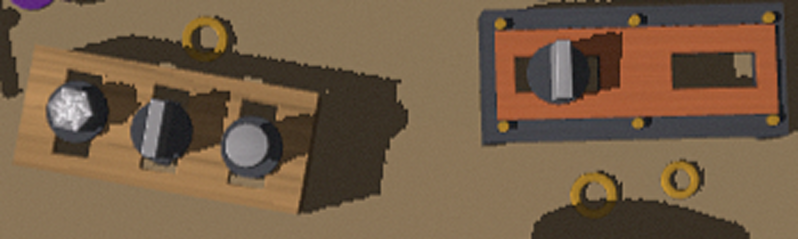

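The crop confirms this: the T-lock grip lies across the row in the middle place, and the slot is clear. T-lock at (555,244), slot at (597,-250), slot direction about 89°. I'll go above the T-lock with the hand half open.

>>> jog_arm(increments=[[1.5,-1.6,-0.1,0,0,0.5,0],[3.0,-3.2,-0.3,0,0,1.0,0],[4.5,-4.8,-0.4,0,0,1.48,0],[6.0,-6.5,-0.5,0,0,1.48,0],[7.46,-8.15,-0.7,0,0,1.48,0],[7.46,-8.15,-0.7,0,0,1.48,0],[7.46,-8.15,-0.7,0,0,1.48,0],[7.46,-8.15,-0.7,0,0,1.48,0],[7.46,-8.15,-0.7,0,0,1.48,0]])

```text
t: 1.62
eef_pos: [555.4, 243.5, 183.5]
ee_rot: [-0.342, -3.122, -0.0]
wrist_force: [-0.2, -0.1, -0.0]
gripper_width: 42.6
grasp_force: 0.0
```

>>> jog_arm(increments=[[0,0,-0.8,0,0,0,0],[0,0,-1.6,0,0,0,0],[0,0,-2.1,0,0,0,0],[0,0,-2.34,0,0,0,0],[0,0,-2.34,0,0,0,0],[0,0,-2.34,0,0,0,-1],[0,0,-2.34,0,0,0,-1],[0,0,-2.34,0,0,0,-1],[0,0,-2.34,0,0,0,-1],[0,0,-2.34,0,0,0,-1]])

```text
t: 2.88
eef_pos: [555.4, 243.7, 90.1]
ee_rot: [-0.34, -3.123, 0.0]
wrist_force: [0.5, -0.1, -0.9]
gripper_width: 0.2
grasp_force: 0.0
```

The fingers closed on nothing, so I'll look.

```bash
python3 - <<'E'
from h import *
im,d=r.capture("scene"); im2,d2=r.capture("top")
a=cv2.resize(im[150:290,290:490],None,fx=3,fy=3); b=cv2.resize(im2[180:290,140:310],(600,388)); 
cv2.imwrite("pics/g1.png",cv2.resize(np.vstack([a,b[:380]*1]),(444,592)) if 0 else np.hstack([cv2.resize(a,(400,280)),cv2.resize(b,(400,280))]))
for e in r.silhouettes("tlock","scene")[:4]:
    v,u=np.nonzero(e["region"]); dd=d[v,u];k=dd>0; w=world("scene",np.c_[u,v][k],dd[k]); print(e["conf"],e["point"],np.median(w,0).round(),np.percentile(w[:,2],97))
print(r.state()["gripper_width"],r.tips_ahead)
E
```

```text
0.94 [389.3, 217.4] [566. 238.  75.] 105.47702807329281
0.39 [421.3, 210.0] [585. 313.  77.] 94.3809208076057
0.13883180729032313 17.0
```

View pics/g1.png

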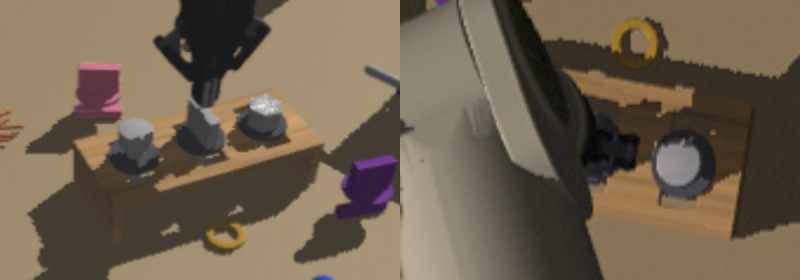

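```bash
python3 - <<'E'
from h import *
im,d=r.capture("scene")
v,u=np.mgrid[0:480,0:640]; W=world("scene",np.c_[u.ravel(),v.ravel()],np.where(d>0,d,1).ravel()).reshape(480,640,3)
for y in range(184,222,3): print(y,[tuple(W[y,x].round().astype(int)) for x in range(384,402,4)])
m=(u>375)&(u<406)&(v>190)&(v<235)&(W[...,2]>95)&(W[...,2]<108)&(im.max(2)>90)
P=W[m][:,:2].astype(np.float32); print(m.sum(),cv2.minAreaRect(P),W[m].mean(0))
K,D,o,M=cal("scene")
s=r.state(); print(s["eef_pos"],s["t"])
tip=np.array(s["eef_pos"])-[0,0,17]
for p in (tip,tip+[0,0,40],[555.3,243.9,102]): print(p,cv2.projectPoints((M.T@(np.array(p)-o)).reshape(1,1,3),np.zeros(3),np.zeros(3),K,D)[0].ravel())
cv2.imwrite("pics/g2.png",cv2.resize(im[120:250,330:460],(600,600),interpolation=cv2.INTER_CUBIC))
E
```

```text
184 [(np.int64(559), np.int64(214), np.int64(174)), (np.int64(555), np.int64(229), np.int64(166)), (np.int64(564), np.int64(232), np.int64(170)), (np.int64(559), np.int64(248), np.int64(161)), (np.int64(569), np.int64(250), np.int64(166))]
187 [(np.int64(559), np.int64(215), np.int64(166)), (np.int64(557), np.int64(228), np.int64(160)), (np.int64(564), np.int64(233), np.int64(162)), (np.int64(561), np.int64(247), np.int64(155)), (np.int64(568), np.int64(251), np.int64(157))]
190 [(np.int64(559), np.int64(215), np.int64(158)), (np.int64(554), np.int64(232), np.int64(148)), (np.int64(563), np.int64(235), np.int64(153)), (np.int64(563), np.int64(246), np.int64(148)), (np.int64(430), np.int64(395), np.int64(5))]
193 [(np.int64(413), np.int64(356), np.int64(1)), (np.int64(559), np.int64(228), np.int64(145)), (np.int64(562), np.int64(236), np.int64(144)), (np.int64(565), np.int64(246), np.int64(142)), (np.int64(439), np.int64(388), np.int64(4))]
196 [(np.int64(423), np.int64(347), np.int64(1)), (np.int64(559), np.int64(229), np.int64(137)), (np.int64(562), np.int64(238), np.int64(135)), (n
[... 1663 characters left out ...]
t64(580), np.int64(240), np.int64(89)), (np.int64(566), np.int64(267), np.int64(67))]
220 [(np.int64(556), np.int64(230), np.int64(68)), (np.int64(562), np.int64(235), np.int64(70)), (np.int64(576), np.int64(234), np.int64(80)), (np.int64(580), np.int64(242), np.int64(79)), (np.int64(575), np.int64(260), np.int64(67))]
59 ((557.7874755859375, 244.55960083007812), (14.003762245178223, 49.562583923339844), 79.71708679199219) [562.22495211 243.46520114 104.11407174]
[555.34972519 243.6746583   90.03603006] 3.075
[555.34972519 243.6746583   73.03603006] [389.02795499 215.91061614]
[555.34972519 243.6746583  113.03603006] [390.91129573 201.70783861]
[555.3, 243.9, 102] [390.44707123 205.65727668]
```

View pics/g2.png

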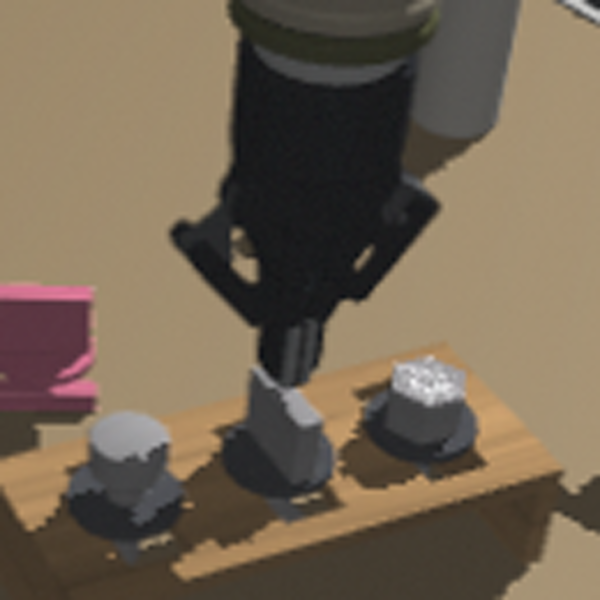

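The scene shows the shut fingertips about 38 mm above where they should be, just over the grip top at (393,203); laterally they are right. I'll open, look at the tips' height again, and then go down.

>>> jog_arm(increments=[[0,0,1.0,0,0,0,-1],[0,0,1.0,0,0,0,-1],[0,0,1.0,0,0,0,-1]])

```text
t: 3.45
eef_pos: [555.3, 243.7, 129.9]
ee_rot: [-0.34, -3.123, -0.0]
wrist_force: [-0.1, 0.0, -0.4]
gripper_width: -0.1
grasp_force: 0.0
```

```bash
cat > tips.py <<'E'
from h import *
# lowest dark (gripper) points near the TCP's xy, seen by the scene camera
im,d=r.capture("scene"); s=r.state(); p=np.array(s["eef_pos"])
v,u=np.mgrid[0:480,0:640]; W=world("scene",np.c_[u.ravel(),v.ravel()],np.where(d>0,d,1).ravel()).reshape(480,640,3)
m=(d>0)&(np.hypot(W[...,0]-p[0],W[...,1]-p[1])<45)&(W[...,2]>107)&(W[...,2]<260)
w=W[m]; print("tcp",p.round(1),"w",s["gripper_width"],"n",m.sum(),"lowest z",np.sort(w[:,2])[[0,3,8,15]].round(1))
for a in range(108,240,10):
    q=w[(w[:,2]>a)&(w[:,2]<=a+10)]
    if len(q): print(a,len(q),q.mean(0).round(),np.ptp(q,axis=0).round())
E
python3 tips.py
```

```text
tcp [554.9 243.5 129.3] w -0.05264706173693524 n 1152 lowest z [153.6 154.7 158.5 160. ]
148 7 [561. 241. 155.] [10. 11.  4.]
158 53 [561. 240. 163.] [21. 26. 10.]
168 58 [559. 240. 173.] [22. 27. 10.]
178 60 [560. 240. 183.] [24. 28. 10.]
188 44 [563. 242. 193.] [14. 40. 10.]
198 154 [562. 242. 204.] [34. 75. 10.]
208 128 [562. 245. 213.] [42. 86. 10.]
218 147 [565. 247. 223.] [41. 84. 10.]
228 118 [566. 245. 233.] [26. 88. 10.]
238 140 [564. 235. 243.] [34. 87. 10.]
```

The tips stand a constant ~39 mm higher than reported (seen 154, expected 112). I'll open and go down to a reported 52.

>>> jog_arm(increments=[[0,0,0,0,0,0,0],[0,0,0,0,0,0,0],[0,0,0,0,0,0,0],[0,0,0,0,0,0,0],[0,0,-0.6,0,0,0,0],[0,0,-1.1,0,0,0,0],[0,0,-1.4,0,0,0,0],[0,0,-1.6,0,0,0,0],[0,0,-1.7,0,0,0,0],[0,0,-1.7,0,0,0,0]])

```text
t: 4.75
eef_pos: [555.5, 243.7, 62.3]
ee_rot: [0.34, 3.123, 0.0]
wrist_force: [-0.1, -0.3, 0.8]
gripper_width: 42.7
grasp_force: 0.0
```

>>> jog_arm(increments=[[0,0,-0.15,0,0,0,0],[0,0,-0.22,0,0,0,0],[0,0,-0.22,0,0,0,-1],[0,0,-0.22,0,0,0,-1],[0,0,-0.22,0,0,0,-1],[0,0,-0.22,0,0,0,-1],[0,0,-0.22,0,0,0,-1]])

```text
t: 5.62
eef_pos: [555.5, 243.7, 53.4]
ee_rot: [0.34, 3.123, 0.0]
wrist_force: [-0.9, -0.1, 1.6]
gripper_width: 13.1
grasp_force: 58.7
```

Gripped. I'll lift straight out.

>>> jog_arm(increments=[[0,0,0.4,0,0,0,-1],[0,0,0.9,0,0,0,-1],[0,0,1.5,0,0,0,-1],[0,0,2.2,0,0,0,-1],[0,0,2.75,0,0,0,-1],[0,0,2.75,0,0,0,-1],[0,0,2.75,0,0,0,-1]])

```text
t: 6.5
eef_pos: [554.9, 243.5, 162.5]
ee_rot: [-0.34, -3.122, 0.001]
wrist_force: [-0.0, 0.4, -2.6]
gripper_width: 13.1
grasp_force: 58.5
```

```bash
cat > look.py <<'E'
from h import *
import sys
im,d=r.capture("scene"); s=r.state(); print(s["eef_pos"],s["gripper_width"],s["grasp_force"],s["wrist_force"])
for t in ("tlock","round_pin","hex_pin"):
    for e in r.silhouettes(t,"scene")[:4]:
        v,u=np.nonzero(e["region"]); dd=d[v,u];k=dd>0; w=world("scene",np.c_[u,v][k],dd[k]); print(t,round(e["conf"],2),np.round(e["point"]),np.median(w,0).round(),np.percentile(w[:,2],[3,97]).round())
x,y=map(int,sys.argv[2:4]); cv2.imwrite(sys.argv[1],cv2.resize(im[y:y+180,x:x+240],(800,600),interpolation=cv2.INTER_CUBIC))
E
python3 look.py pics/l1.png 290 90
```

```text
[554.65653699 243.43900069 162.09647916] 12.867127413476103 58.54345142841339 [-0.1828703  -0.78322121 -1.9449012 ]
tlock 0.93 [396. 181.] [570. 236. 178.] [143. 215.]
tlock 0.91 [340. 199.] [404. 215.  44.] [ 6. 78.]
tlock 0.72 [472. 243.] [707. 357.  45.] [ 8. 78.]
tlock 0.45 [227. 324.] [ 617. -186.   60.] [32. 87.]
round_pin 0.64 [358. 226.] [549. 160.  70.] [ 40. 105.]
hex_pin 0.66 [422. 208.] [584. 311.  76.] [62. 94.]
```

View pics/l1.png

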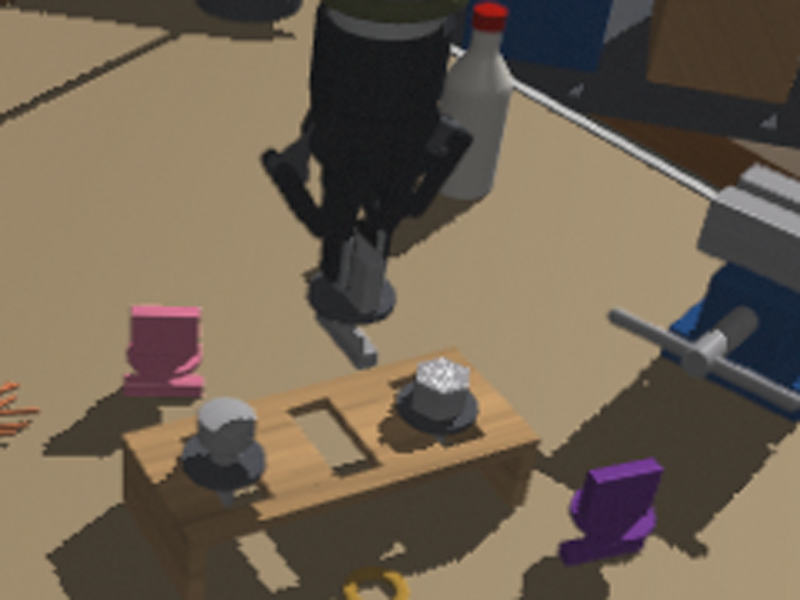

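The T-lock hangs straight in the jaws and both pins are untouched. Next I'll go above the slot and turn -78.5°.

>>> jog_arm(increments=[[0.05,-0.6,0,0,0,-0.5,-1],[0.15,-1.8,0,0,0,-1.5,-1],[0.26,-3.1,0,0,0,-2.5,-1],[0.38,-4.5,0,0,0,-3.6,-1],[0.5,-6.0,0,0,0,-4.7,-1],[0.62,-7.5,0,0,0,-5.8,-1],[0.74,-8.9,0,0,0,-6.9,-1],[0.85,-10.2,0,0,0,-8.0,-1],[0.95,-11.4,0,0,0,-9.0,-1],[1.03,-12.1,0,0,0,-9.6,-1],[1.03,-12.34,0,0,0,-9.81,-1],[1.03,-12.34,0,0,0,-9.81,-1]])

```text
t: 8.2
eef_pos: [596.0, -250.3, 163.0]
ee_rot: [-2.24, -2.202, 0.001]
wrist_force: [-0.1, 0.9, -3.2]
gripper_width: 13.2
grasp_force: 58.6
```

>>> jog_arm(increments=[[0,0,0,0,0,0,-1],[0,0,0,0,0,0,-1]])

```text
t: 8.45
eef_pos: [597.0, -248.1, 163.3]
ee_rot: [-2.236, -2.206, -0.001]
wrist_force: [0.1, -0.6, -2.3]
gripper_width: 13.1
grasp_force: 58.6
```

```bash
python3 look.py pics/l2.png 110 180; python3 - <<'E'
from h import *
s=r.state(); print(R.from_rotvec(s["ee_rot"]).as_matrix()[:,1].round(3))
im,d=r.capture("scene"); v,u=np.mgrid[0:480,0:640]; W=world("scene",np.c_[u.ravel(),v.ravel()],np.where(d>0,d,1).ravel()).reshape(480,640,3)
p=np.array(s["eef_pos"]); near=(d>0)&(np.hypot(W[...,0]-p[0],W[...,1]-p[1])<60)
for a,b in ((125,153),(164,178),(180,215)):
    m=near&(W[...,2]>a)&(W[...,2]<b); P=W[m][:,:2].astype(np.float32)
    if m.sum()>5: print(a,b,m.sum(),P.min(0),P.max(0),cv2.minAreaRect(P))
E
```

```text
[ 596.94221412 -248.47315112  163.37815866] 13.212447533866342 58.56585681438446 [-0.67681595  0.45934952 -3.23103596]
tlock 0.76 [473. 242.] [707. 359.  44.] [ 4. 79.]
tlock 0.7 [341. 195.] [404. 215.  45.] [ 8. 78.]
tlock 0.66 [170. 295.] [ 603. -257.  178.] [140. 214.]
tlock 0.47 [421. 213.] [585. 312.  74.] [62. 94.]
round_pin 0.98 [355. 227.] [549. 159.  72.] [ 43. 106.]
hex_pin 0.76 [422. 213.] [584. 312.  77.] [64. 94.]
[ 1.    -0.015  0.   ]
125 153 265 [ 590.28796 -280.37634] [ 605.4166  -219.60146] ((598.0155639648438, -249.9897918701172), (60.72189712524414, 15.077446937561035), 89.6222915649414)
164 178 236 [ 588.94257 -277.79663] [ 624.7294  -222.42337] ((608.0719604492188, -251.175048828125), (55.675880432128906, 33.267520904541016), 84.4078369140625)
180 215 496 [ 589.1226  -275.27728] [ 620.3524 -225.0512] ((604.5733642578125, -251.18551635742188), (50.95254135131836, 27.739309310913086), 81.93132019042969)
```

View pics/l2.png

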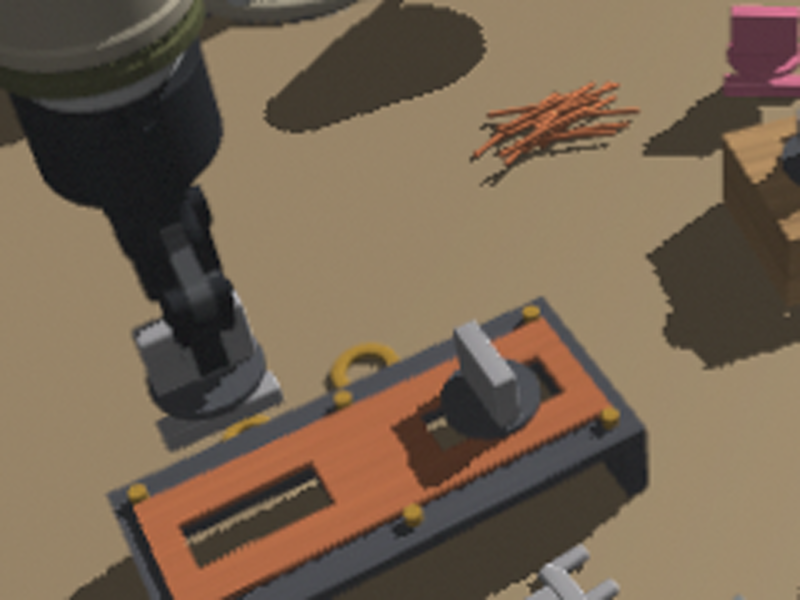

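The T-head is at (598,-250), aligned with the slot at (597,-250); the slot shows clear at crop (255,515). Going down.

>>> jog_arm(increments=[[0,0,-0.6,0,0,0,-1],[0,0,-1.2,0,0,0,-1],[0,0,-1.6,0,0,0,-1],[0,0,-1.9,0,0,0,-1],[0,0,-2.1,0,0,0,-1],[0,0,-2.3,0,0,0,-1],[0,0,-2.45,0,0,0,-1],[0,0,-2.55,0,0,0,-1],[0,0,-2.55,0,0,0,-1]])

```text
t: 9.82
eef_pos: [596.5, -249.8, 61.1]
ee_rot: [-2.239, -2.203, 0.0]
wrist_force: [-0.1, -0.1, -1.6]
gripper_width: 12.8
grasp_force: 58.6
```

>>> jog_arm(increments=[[0,0,-0.08,0,0,0,-1],[0,0,-0.14,0,0,0,-1],[0,0,-0.17,0,0,0,-1],[0,0,-0.17,0,0,0,-1],[0,0,-0.17,0,0,0,-1]])

```text
t: 10.45
eef_pos: [596.6, -249.9, 54.5]
ee_rot: [2.239, 2.203, 0.0]
wrist_force: [-0.4, 0.6, -1.6]
gripper_width: 13.2
grasp_force: 58.6
```

Just above the collar seat, with no contact. Now the quarter turn.

>>> jog_arm(increments=[[0,0,0,0,0,-0.8,-1],[0,0,0,0,0,-1.9,-1],[0,0,0,0,0,-3.0,-1],[0,0,0,0,0,-4.1,-1],[0,0,0,0,0,-5.2,-1],[0,0,0,0,0,-6.3,-1],[0,0,0,0,0,-7.4,-1],[0,0,0,0,0,-8.5,-1],[0,0,0,0,0,-9.6,-1],[0,0,0,0,0,-10.6,-1],[0,0,0,0,0,-11.25,-1],[0,0,0,0,0,-11.25,-1]])

```text
t: 11.95
eef_pos: [596.7, -249.7, 54.5]
ee_rot: [3.141, -0.024, 0.0]
wrist_force: [0.9, 0.7, -2.9]
gripper_width: 13.1
grasp_force: 58.6
```

>>> jog_arm(increments=[[0,0,-0.02,0,0,0,-1],[0,0,-0.04,0,0,0,-1],[0,0,-0.04,0,0,0,-1]])

```text
t: 12.32
eef_pos: [596.7, -249.9, 53.4]
ee_rot: [-3.141, 0.024, -0.001]
wrist_force: [-2.3, 2.4, 4.6]
gripper_width: 13.0
grasp_force: 59.5
```

Touching the copper. I'll release, opening partly, and rise.

>>> jog_arm(increments=[[0,0,0,0,0,0,-0.2],[0,0,0,0,0,0,0],[0,0,0,0,0,0,0],[0,0,0,0,0,0,0],[0,0,0.3,0,0,0,0],[0,0,0.9,0,0,0,0],[0,0,1.8,0,0,0,0],[0,0,2.8,0,0,0,0],[-0.5,0,3.5,0,0,0,0],[-1.0,0,3.8,0,0,0,0],[-1.0,0,3.8,0,0,0,0]])

```text
t: 13.7
eef_pos: [556.1, -251.0, 207.1]
ee_rot: [3.141, -0.028, 0.005]
wrist_force: [0.1, 0.0, 0.6]
gripper_width: 42.6
grasp_force: 0.0
```

```bash
python3 look.py pics/l3.png 110 210; python3 - <<'E'
from h import *
im,d=r.capture("scene"); v,u=np.mgrid[0:480,0:640]; W=world("scene",np.c_[u.ravel(),v.ravel()],np.where(d>0,d,1).ravel()).reshape(480,640,3)
for c in ((597,-250),(597,-110)):
    m=(d>0)&(np.hypot(W[...,0]-c[0],W[...,1]-c[1])<32)&(W[...,2]>100)&(W[...,2]<110); print(m.sum(),np.median(W[m][:,2]),cv2.minAreaRect(W[m][:,:2].astype(np.float32)))
E
```

```text
[ 556.82622622 -249.9888182   205.89180755] 42.3453541498381 0.0 [ 1.2757504  -0.28612737 -0.20875851]
tlock 0.81 [472. 243.] [707. 359.  43.] [ 2. 79.]
tlock 0.75 [183. 329.] [ 600. -249.   69.] [ 65. 105.]
tlock 0.69 [340. 195.] [403. 216.  43.] [ 3. 78.]
round_pin 0.56 [355. 224.] [549. 158.  72.] [ 63. 106.]
hex_pin 0.89 [423. 209.] [585. 312.  79.] [65. 94.]
185 103.4355938656089 ((594.098388671875, -247.5704345703125), (12.705215454101562, 51.80183029174805), 89.04328918457031)
171 103.69491074486416 ((599.977294921875, -110.48403930664062), (14.226468086242676, 50.395748138427734), 89.8265380859375)
```

View pics/l3.png

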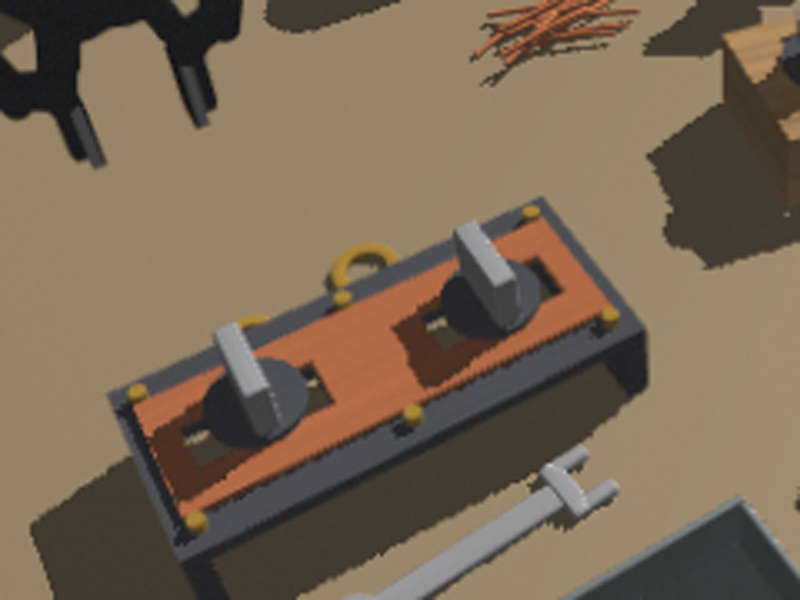

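The T-lock sits flat and crosswise, parallel to the fixed one at the same height. Relative to the fixed one it is about 6 mm off centre (the limit is 15 mm). The gripper is clear, so I'll hand in.

```bash
python3 -c "
from cell import r
print(r.close_job())"
```

```text
the job is handed in; nothing more can be done
None
```

The T-lock is through the empty slot, turned a quarter turn with its collar flat on the copper, and released. It sits about 6 mm off the slot's centre (limit 15 mm), both pins stayed in the rack, and the job is handed in; no verdict came back.

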